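Load a staple strip into the pouch stapler and close its rail

ROBOT

A 6-joint arm with a two-finger parallel gripper is mounted at the origin on the work surface. World frame = base frame: x ahead of the robot, y to its left, z up, the work surface at z = 0. Lengths are in m, angles in degrees, forces in N, time in s.
With the tool pointing down it reaches from about 0.3 to 0.75 m from the base axis. Payload 8.5 kg.
Tool frame: the origin (TCP) lies between the finger pads; the fingertips stand 17 mm ahead of it and the grasp point (between the pads) lies 2 mm behind it; z points along the fingers, y is the direction in which the jaws open and shut (so a half turn about z gives the same grasp; the last joint's range is limited). The gripper opens to 85 mm and grips with 20 to 120 N. Pads are 22 mm wide; open, the fingers measure 114 mm over their backs; the gripper's body (76 mm by 85 mm) begins 54 mm behind the grasp point. The pads swing forward as they close: fully open they stand 13 mm farther back than shut.
Start: joints at [-79.945, 21.807, 74.336, -0, 83.858, -12.336], TCP at [0.21, -0.509, 0.248] pointing down, gripper open.
Joint ranges: [-178.18, 178.18], [-50.72, 133.34], [12.68, 142.11], [-81.47, 261.47], [9.98, 163.14], [-165.26, 165.26]. Speed limits (degrees/s): [136.94, 136.94, 180, 180, 180, 180].

INTERFACE

Orientations are given as a 3x3 rotation matrix whose columns are the frame's x, y, z axes.
In Python, from rig import readout, eyes, env gives the robot as it stands.
- The arm moves only by the tool arm_command, never from a script. Its argument "rows" is text: rows parted by semicolons, each of 7 numbers parted by spaces: the closure, from 0 (fully open) to 1 (shut), then the shift along the tool's x, y, z in mm, then the turn, a rotation vector about the tool's x, y, z in degrees. In form: grip dx dy dz rx ry rz; .... A call has 1 to 5 rows; each row shifts and turns the commanded pose from where the row before left it, along the tool's axes as they then stand; what a row does not reach is not made up. A row lasts 1/12 s, in which the tool goes at most 41.7 mm and 7.16 degrees, less where a joint would pass 70% of its speed; a pose out of reach is approached as far as the arm can. A call with a gripper value outside its range is refused whole. The fingers move at their own pace and stop on an object; "squeeze" is the grip in N (left out, the last holds). Time passes only in rows, so rows that do not move let the fingers close. It gives the time, the measured TCP pose, the force and the opening at its end, in the units of the state.
- readout.observe(): the state, without advancing time (a new reading comes with each control period).
- eyes.get_image(name): name is "scene" or "top"; returns the picture (480x640x3 uint8, red, green, blue); there is no depth.
- eyes.camera_model(name): a dict with "mtx" (3x3 intrinsics, pixels), "view" (4x4, takes a point from world to camera coordinates). Camera axes: x right, y up, looking along -z (the intrinsics and any distortion apply to the point x, -y, -z); pixel columns grow to the right and rows downward; lengths in m; the calibration is good to about 2 mm. A picture is of the moment at which its call begins. camera_model takes no time and is no camera call.
- env.close_job(): hands the job in, once; it reports no verdict.
The state is a dict: "time_s": time; "q": joint angles; "qvel": joint speeds; "joint_efforts": joint torques, N m; "position": TCP position; "tool_rot": TCP orientation; "ft_force": force on the tool from outside, world axes, zero at the start; "wrist_torque": the same for the moment, N m; "grip_width": finger opening in m.
Only numpy, scipy, OpenCV 4.12 (cv2) and the standard library are available. Lean on these libraries where they do the work, as an engineer would, in place of code of your own. Each camera call takes 0.05 s, during which the arm holds its last target. There are 200 camera calls.

TASK

Load the pouch stapler: push the copper staple strip end-on against the spring follower in the stapler's channel until it clears the nose lip, and lay it down flat on the channel floor between nose and follower. Then slide the cover rail forward over it, fully home. Do not force the strip hard against any part of the stapler, and leave the jar and the bowl alone.

Things in the scene. Friction and masses are not known exactly. Their poses are not given: they have to be found in the camera images.
- strip: Loose copper strip of wide-crown staples glued side by side, a bar 90 mm long (its x), 34 mm wide (its y), 24 mm high (its z), about 0.11 kg, lying flat with its crowns up. Origin: centre of its underside. Both ends are alike, so it may go in either way round. Pushed on its end it can tip in the fingers unless held firmly and deep.
- stapler: Low grey bench stapler, screwed down. Origin: on its middle line at the counter; x runs along the channel from nose (-x) to motor block (+x), z up. Base 110 mm wide, x = -165 to 220 mm; motor block from x = 150 mm, 78 mm high; ahead of x = -120 mm 22 mm high between the rails. Side rails to z = 36 mm, y = -37 to 37 mm. A channel insert is clamped in it, shifted by an unmeasured S = -12 to +12 mm along x.
- channel (a point): Stapler x -55, y 0, z 30 mm: on the channel floor, where the middle of a loaded strip's underside would lie if S = 0 (really at x = -55+S). Channel 39 mm wide (walls flared at the top), open above; walls and nose lip rise 8 mm above this floor; lip's inner face at x = -100+S mm. The 90 mm strip must be carried over the lip (7 mm thick) while its end pushes the follower back, then lowered; the spring then holds it against the lip.
- follower (a point): Stapler x -40, y 0, z 43 mm: on the resting follower's flat face if S = 0 (really at x = -40+S). Dark steel block, 34 mm wide, top 27 mm above the channel floor, on a spring that pushes it to the nose. It goes back (+x) 34 mm to a solid stop, with 3 N at first and 7 N at the end: face 60 mm from the lip at rest, 94 mm at the stop. The strip fits behind the lip from 30 mm on.
- cover (a joint): Steel cover rail, 110 mm long, 57 mm wide, sliding towards the nose (m): 0 = parked at the rear, 0.135 = closed at its solid stop over the strip. Front edge at stapler x = 23 mm minus the joint value, top at z = 62 mm. Its underside passes 5 mm above a strip lying on the channel floor; a higher strip blocks it. Stiff (about 4 N), stays where it is left; it does not shift with S.
- cover_tab (a point): Top centre of the black fin on the cover rail: 30 mm long (stapler's x), 14 mm thick (stapler's y), 28 mm high above the rail's top. At stapler x = 113 mm minus the joint value, y = 0, z = 90 mm.
- jar: White ceramic jar with a wooden lid, 72 mm across, 110 mm high; bystander. Origin: centre of its underside.
- bowl: Brass bowl, 90 mm across, 45 mm high; bystander. Origin: centre of its underside.
Mind the look-alikes: they are no part of the job. There is more than one size of the strip; the job needs the middle-sized.

How it is judged (in metres and radians):
On the way, in this order (a step that is already met when the one before it is completed fails the run):
1. the strip lies flat on the channel floor between nose lip and follower, with the cover rail still open (z of strip in the frame of stapler between 0.027 and 0.033 m and y of strip in the frame of stapler between -0.004 and 0.004 m and x of strip in the frame of stapler between -0.07 and -0.038 m and angle between the x axis of strip and the x axis of stapler, either way round below 0.06 rad and angle between the z axis of strip and the z axis of stapler, either way round below 0.06 rad and value of joint cover below 0.05 m), for 0.2 s.
2. the cover rail is fully home over the strip (z of strip in the frame of stapler between 0.027 and 0.033 m and y of strip in the frame of stapler between -0.004 and 0.004 m and x of strip in the frame of stapler between -0.07 and -0.038 m and angle between the x axis of strip and the x axis of stapler, either way round below 0.06 rad and angle between the z axis of strip and the z axis of stapler, either way round below 0.06 rad and value of joint cover above 0.131 m), for 0.2 s.
At the end, for the whole second after the job is handed in: The strip rests on the channel floor (within 3 mm), within 4 mm of the middle line, 0.06 rad of the channel's direction and level, between nose lip and follower (centre at x = -70 to -38 mm in the stapler's axes); the cover rail is within 4 mm of its closed stop (all of step 2 and linear speed of strip below 0.02 m/s); the robot touches nothing.
It fails at once if the strip is forced against the stapler with more than 28 N (contact force between strip and stapler above 28 N).
It fails at once if the jar is pushed more than 20 mm from its place (distance of jar from where it was at the start of the episode above 0.02 m).
It fails at once if the bowl is pushed more than 20 mm from its place (distance of bowl from where it was at the start of the episode above 0.02 m).
It also fails if it takes over 58 s, if anything falls off the work surface, if the arm or the gripper's body presses on something with over 40 N, if the wrist force passes 120 N, or if a joint passes its speed limit or range.

## Working session

There is one attempt and no reset: what is moved stays moved. The work goes in short steps, Python scripts to look and compute and a tool call to move; the robot and the scene stay as the last step left them, time stands still between calls to the robot, and variables do not carry over. Pictures are saved under pics/ and viewed, about 8 in all and at most 12, crops included, and the job is handed in when it is done.

Besides the shell and the picture viewer there is one more tool, called after "Call:" as name(argument=value, ...) on one line, values as JSON. arm_command: Moves the arm, as the interface text tells. Its arguments: {"type":"object","properties":{"rows":{"type":"string"},"squeeze":{"type":"number"}},"required":["rows"]}

```bash
ls; mkdir -p pics
cat > h.py <<'E'
import numpy as np, cv2
from rig import readout, eyes, env
np.set_printoptions(precision=4, suppress=True)
def proj(name,P):
    m=eyes.camera_model(name); P=np.atleast_2d(P); c=(m['view']@np.c_[P,np.ones(len(P))].T)[:3]
    c=np.array([c[0],-c[1],-c[2]]); p=m['mtx']@c; return (p[:2]/p[2]).T
def ray(name,px,z):
    m=eyes.camera_model(name); px=np.atleast_2d(px).astype(float); V=m['view']; R=V[:3,:3]; o=-R.T@V[:3,3]
    d=np.linalg.inv(m['mtx'])@np.c_[px,np.ones(len(px))].T; d=R.T@np.array([d[0],-d[1],-d[2]])
    return (o[:,None]+d*((z-o[2])/d[2])).T
def snap(name,f=None):
    im=eyes.get_image(name); 
    if f: cv2.imwrite('pics/'+f,im[:,:,::-1])
    return im
E
python3 - <<'E'
from h import *
for n in('scene','top'):
    snap(n,n+'0.png'); m=eyes.camera_model(n); print(n,{k:(v if not isinstance(v,np.ndarray) else v.tolist()) for k,v in m.items()}); V=m['view'];print(-V[:3,:3].T@V[:3,3])
print(readout.observe())
E
```

```text
pics
scene {'mtx': [[481.9092578046795, 0.0, 317.3215102256178], [0.0, 481.9092578046795, 236.90000643024655], [0.0, 0.0, 1.0]], 'view': [[-0.6780154120777697, 0.7350401881141201, 0.0033200665913165083, 0.45770797902346044], [-0.5311640630456131, -0.4930682958952136, 0.689019879039688, 0.21212307881297857], [0.5080943210801394, 0.46540259715664334, 0.7247348366443848, -1.1210522143810944], [0.0, 0.0, 0.0, 1.0]]}
[0.9926 0.2899 0.6648]
top {'mtx': [[537.0906464200871, 0.0, 307.87808072473257], [0.0, 537.0906464200871, 236.89318404490047], [0.0, 0.0, 1.0]], 'view': [[0.025172169335084357, -0.9994370046087462, -0.0221818779561756, -0.07924302698403556], [0.996810567377513, 0.023412756192526134, 0.07629243482803517, -0.5659963726358934], [-0.07573014363835917, -0.024031576439471354, 0.9968387174856057, -1.0732261331915565], [0.0, 0.0, 0.0, 1.0]]}
[ 0.4849 -0.0917  1.1113]
{'time_s': 0.1, 'q': array([-79.9434,  21.8366,  74.3795,   0.0015,  83.8574, -12.3383]), 'qvel': array([ 0.0183, -0.0101, -0.1891, -0.0253,  0.0572, -0.007 ]), 'joint_efforts': array([  0.0049, -44.9219, -23.1657,  -0.0002,   0.0037,   0.    ]), 'position': array([ 0.2095, -0.5083,  0.2478]), 'tool_rot': array([[ 0.9246,  0.381 , -0.0002],
       [ 0.381 , -0.9246,  0.0013],
       [ 0.0003, -0.0012, -1.    ]]), 'ft_force': array([0.5125, 0.0652, 0.1296]), 'wrist_torque': array([-0.0084, -0.0582,  0.0162]), 'grip_width': 0.0852191064012695}
```

View pics/top0.png

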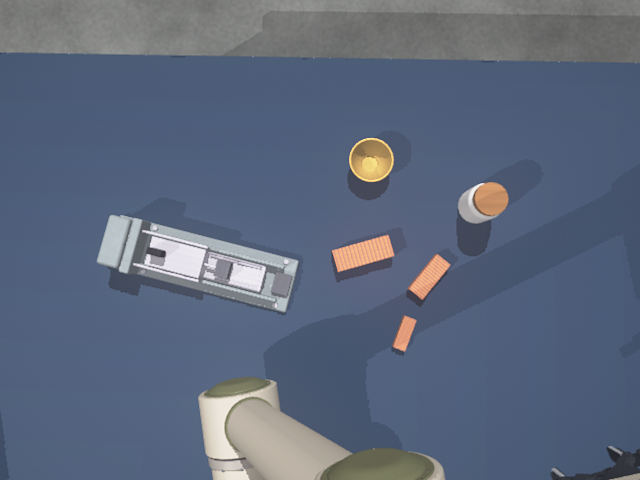

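View pics/scene0.png

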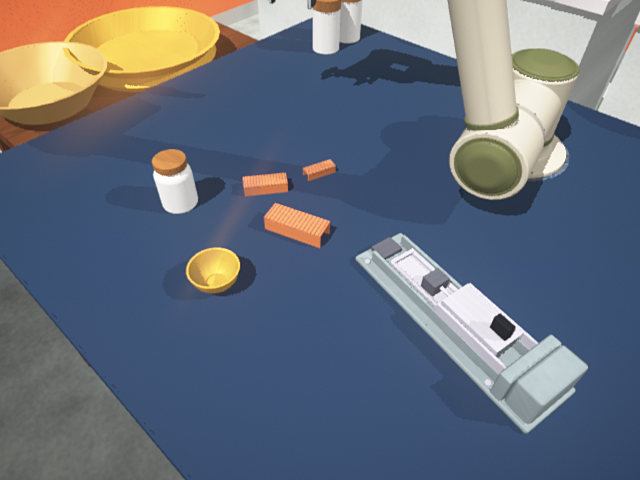

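Candidates for the strip in the top view are three orange bars: large (362,254), middle (429,278) and small (404,334). The description asks for the middle one. The stapler runs from nose (290,290) to motor block (115,240), with the black fin at (155,252). The bowl is at (371,160) and the jar at (484,202). Next I measure the sizes and take a crop.

Run:
```python
from h import *
im=cv2.imread('pics/top0.png'); hsv=cv2.cvtColor(im,cv2.COLOR_BGR2HSV)
m=cv2.inRange(hsv,(3,90,90),(16,255,255)); m=cv2.morphologyEx(m,cv2.MORPH_CLOSE,np.ones((3,3)))
cs,_=cv2.findContours(m,0,2)
for c in cs:
    if cv2.contourArea(c)<150: continue
    P=ray('top',c[:,0,:],0.024)[:,:2].astype(np.float32); r=cv2.minAreaRect(P); print(c[:,0].mean(0),r, cv2.boxPoints(r).tolist())
g=np.hstack([cv2.resize(im[200:325,85:310],None,fx=2.4,fy=2.4,interpolation=3),cv2.resize(im[225:375,325:465],(240,300),interpolation=3)])
cv2.imwrite('pics/crop1.png',g); print(g.shape)
```

```text
[404.1207 332.8793] ((0.37981387972831726, -0.26198965311050415), (0.026930928230285645, 0.06715618073940277), 70.37672424316406) [[0.3436637818813324, -0.26339638233184814], [0.4069196283817291, -0.28594970703125], [0.4159639775753021, -0.26058292388916016], [0.3527081310749054, -0.2380295991897583]]
[430.7636 277.8909] ((0.493878036737442, -0.31096985936164856), (0.03744054585695267, 0.091283418238163), 51.66954040527344) [[0.44646430015563965, -0.29734811186790466], [0.5180712342262268, -0.3539617359638214], [0.5412917733192444, -0.32459160685539246], [0.4696848392486572, -0.2679779827594757]]
[362.8851 253.046 ] ((0.5376284718513489, -0.17720752954483032), (0.04515574499964714, 0.11873884499073029), 16.652124404907227) [[0.49898457527160645, -0.1267978399991989], [0.5330103635787964, -0.24055705964565277], [0.5762723684310913, -0.22761721909046173], [0.5422465801239014, -0.11385799944400787]]
[489.3725 198.7843] ((0.6537697315216064, -0.43312719464302063), (0.06533601880073547, 0.0681658685207367), 45.2708625793457) [[0.606565535068512, -0.43234983086586], [0.6549933552742004, -0.4803219735622406], [0.7009739279747009, -0.4339045584201813], [0.6525461077690125, -0.38593241572380066]]
(300, 780, 3)
```

View pics/crop1.png

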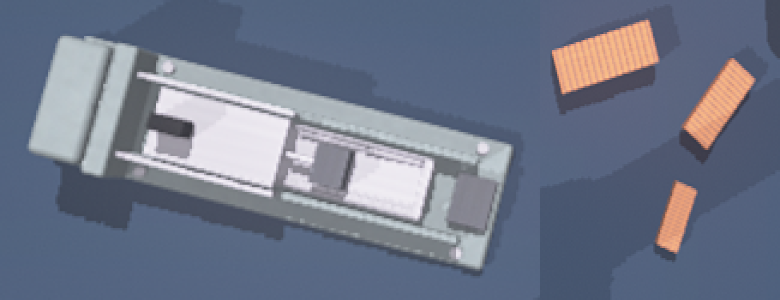

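The middle bar measures 91 x 37 mm (nominal 90 x 34), so it is the right one. The others measure 67 x 27 and 119 x 45 mm. Now the stapler features, enlarged.

Run:
```python
import cv2
t=cv2.imread('pics/top0.png')[208:318,92:304]; s=cv2.imread('pics/scene0.png')[225:435,345:595]
def grid(im,f,x0,y0,step=20):
    g=cv2.resize(im,None,fx=f,fy=f,interpolation=cv2.INTER_CUBIC)
    for x in range((x0//step+1)*step,x0+im.shape[1],step): cv2.putText(g,str(x),(int((x-x0+.5)*f)-12,10),0,.35,(0,255,255)); cv2.line(g,(int((x-x0+.5)*f),12),(int((x-x0+.5)*f),18),(0,255,255))
    for y in range((y0//step+1)*step,y0+im.shape[0],step): cv2.putText(g,str(y),(0,int((y-y0+.5)*f)+4),0,.35,(0,255,255)); cv2.line(g,(24,int((y-y0+.5)*f)),(30,int((y-y0+.5)*f)),(0,255,255))
    return g
cv2.imwrite('pics/t1.png',grid(t,3.75,92,208)); cv2.imwrite('pics/s1.png',grid(s,2.8,345,225))
```

```text
(no output)
```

View pics/t1.png

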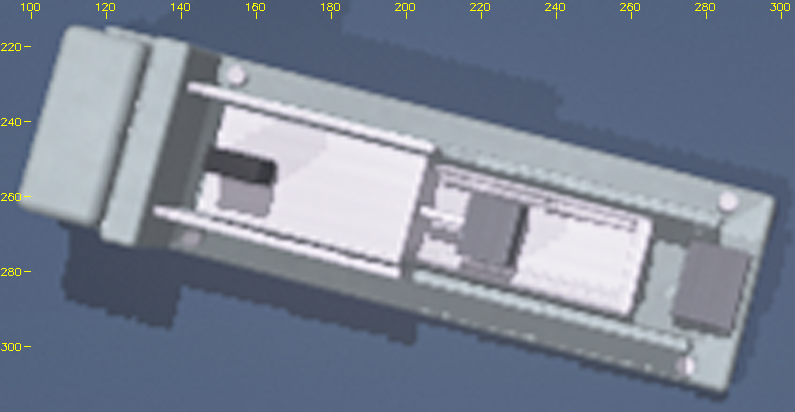

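View pics/s1.png

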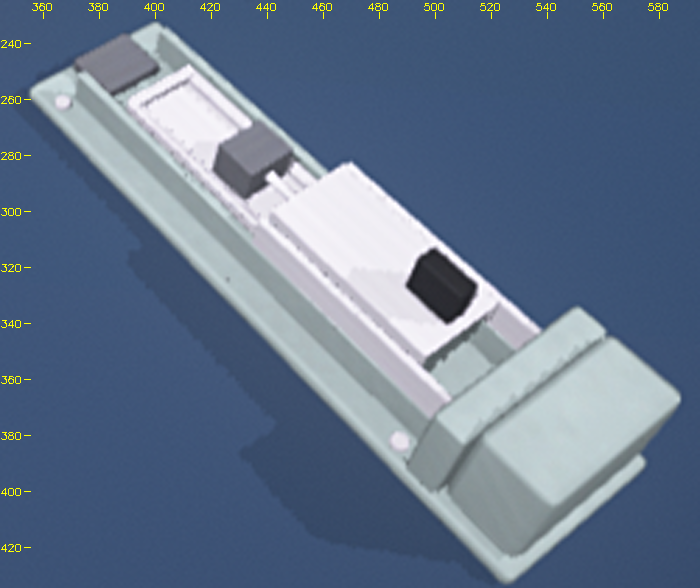

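The close views show, in full-image pixels: cover front corners at scene (470,283) and (441,298), the lip outer edge at top (265,266)–(260,292), and the follower at top (224,268). I solve the stapler pose from these picks and the known sizes.

```bash
cat > fit.py <<'E'
from h import *
from scipy.optimize import least_squares
T=lambda x,y:(92+x/3.75-.5,208+y/3.75-.5)
S=lambda x,y:(345+x/2.8-.5,225+y/2.8-.5)
# view,pixel,(x,y,z) ; z None = base thickness
L=[('top',T(775,198),(-165,-55,None)),('top',T(722,392),(-165,55,None)),('scene',S(30,92),(-165,-55,None)),('scene',S(158,22),(-165,55,None)),
('scene',S(350,163),(23,28.5,62)),('scene',S(268,205),(23,-28.5,62)),('scene',S(498,297),(133,28.5,62)),('scene',S(425,357),(133,-28.5,62)),
('top',T(431,153),(23,-28.5,62)),('top',T(403,270),(23,28.5,62))]
def W(p,P):
    c,s=np.cos(p[2]),np.sin(p[2]); P=np.asarray(P,float)/1000
    return np.c_[p[0]+c*P[:,0]-s*P[:,1],p[1]+s*P[:,0]+c*P[:,1],P[:,2]]
def res(p):
    r=[]
    for v,px,P in L:
        P=(P[0],P[1],p[3]*1000 if P[2] is None else P[2]); r.append(proj(v,W(p,[P]))[0]-px)
    return np.array(r)
def loc(p,w):
    c,s=np.cos(p[2]),np.sin(p[2]); d=np.atleast_2d(w)-[p[0],p[1],0]; return 1000*np.c_[c*d[:,0]+s*d[:,1],-s*d[:,0]+c*d[:,1],d[:,2]]
if __name__=='__main__':
    f=least_squares(lambda p:res(p).ravel(),[.47,.1,1.35,.015],loss='soft_l1'); p=f.x
    print(p[:3],np.degrees(p[2]),p[3]); print(res(p).round(1))
    print('lip top outer',loc(p,ray('top',[T(650,222),T(630,315)],.038)),'scene',loc(p,ray('scene',[S(190,68),S(130,100)],.038)))
    print('foll face',loc(p,ray('top',[T(525,203),T(513,265)],.057)),'scene',loc(p,ray('scene',[S(217,150),S(258,122)],.057)))
    m=cv2.imread('pics/top0.png')
    for n,o in (('top',(92,208,3.75)),('scene',(345,225,2.8))):
        pass
E
python3 fit.py
python3 - <<'E'
from h import *
# strip in scene
im=cv2.imread('pics/scene0.png'); m=cv2.inRange(cv2.cvtColor(im,cv2.COLOR_BGR2HSV),(3,90,60),(16,255,255)); m[:150]=0;m[300:]=0;m[:,:235]=0;m[:,340:]=0
cs,_=cv2.findContours(m,0,2)
for c in cs:
    if cv2.contourArea(c)>150: print(cv2.boundingRect(c), cv2.approxPolyDP(c,2.5,True)[:,0].tolist())
im=cv2.imread('pics/top0.png'); m=cv2.inRange(cv2.cvtColor(im,cv2.COLOR_BGR2HSV),(3,90,60),(16,255,255))[245:310,400:460]
v=cv2.cvtColor(im,cv2.COLOR_BGR2HSV)[245:310,400:460,2]
print(np.unique(v[m>0]//20*20,return_counts=True))
E
```

```text
[0.5027 0.1172 1.326 ] 75.97260093179726 -0.0020125844867863413
[[ 4.9  2.2]
 [ 4.7  2. ]
 [-1.8 -1.1]
 [-1.4  0.5]
 [-1.   0. ]
 [ 1.8  1. ]
 [ 1.4  2.3]
 [ 0.2 -0.1]
 [-0.2  0.8]
 [-0.9 -2.4]]
lip top outer [[-95.1081 -25.7385  38.    ]
 [-98.3001  24.5927  38.    ]] scene [[-95.5883  19.2943  38.    ]
 [-95.5548 -29.0796  38.    ]]
foll face [[-31.0013 -17.9485  57.    ]
 [-33.9192  14.9126  57.    ]] scene [[-27.0722 -23.5565  57.    ]
 [-29.7188  10.7077  57.    ]]
(264, 203, 66, 45) [[264, 216], [265, 228], [318, 247], [321, 234], [329, 232], [329, 221], [276, 203]]
(243, 173, 45, 23) [[285, 173], [243, 177], [245, 195], [287, 191]]
(303, 159, 33, 22) [[335, 166], [330, 159], [303, 168], [303, 174], [306, 173], [309, 180], [335, 171]]
(array([120, 140, 160, 180, 200, 220, 240], dtype=uint8), array([  4,  21,  24,  26, 105, 366, 292]))
```

Run:
```python
from fit import *
def D(a,b): d=(b-a)[0];return np.hypot(d[0],d[1]).round(4),np.degrees(np.arctan2(d[1],d[0])).round(2)
R=lambda v,p,z: ray(v,[p],z)
for z in (.005,.012,.022):
    A,B=R('top',T(775,198),z),R('top',T(722,392),z); C,E=R('scene',S(30,92),z),R('scene',S(158,22),z)
    print(z,'nose top',A,B,D(A,B),'scene',C,E,D(C,E))
a,b=R('top',T(431,153),.062),R('top',T(403,270),.062); c,d=R('scene',S(268,205),.062),R('scene',S(350,163),.062); e,f=R('scene',S(425,357),.062),R('scene',S(498,297),.062)
print('cov top',a,b,D(a,b));print('cov scene',c,d,D(c,d),'rear',e,f,D(e,f),D(c,e))
m=R('top',T(68,25),.078),R('top',T(22,210),.078);print('motor rear top',*m,D(*m))
m=R('scene',S(680,397),.078);print('motor rear scene corner',m)
# base rear corners scene
print('base rear',R('scene',S(510,583),.0),R('scene',S(645,462),.0))
```

```text
0.005 nose top [[ 0.5201 -0.0463  0.005 ]] [[ 0.4136 -0.0202  0.005 ]] (np.float64(0.1096), np.float64(166.22)) scene [[ 0.5209 -0.0486  0.005 ]] [[ 0.4127 -0.025   0.005 ]] (np.float64(0.1107), np.float64(167.7))
0.012 nose top [[ 0.5199 -0.0466  0.012 ]] [[ 0.4141 -0.0206  0.012 ]] (np.float64(0.109), np.float64(166.22)) scene [[ 0.5259 -0.045   0.012 ]] [[ 0.4189 -0.0217  0.012 ]] (np.float64(0.1095), np.float64(167.7))
0.022 nose top [[ 0.5196 -0.047   0.022 ]] [[ 0.4147 -0.0213  0.022 ]] (np.float64(0.108), np.float64(166.22)) scene [[ 0.5331 -0.0399  0.022 ]] [[ 0.4277 -0.0169  0.022 ]] (np.float64(0.1079), np.float64(167.7))
cov top [[0.5375 0.1323 0.062 ]] [[0.476  0.1446 0.062 ]] (np.float64(0.0626), np.float64(168.73))
cov scene [[0.5362 0.1295 0.062 ]] [[0.4796 0.1475 0.062 ]] (np.float64(0.0594), np.float64(162.37)) rear [[0.5629 0.2392 0.062 ]] [[0.5051 0.2499 0.062 ]] (np.float64(0.0588), np.float64(169.5)) (np.float64(0.1129), np.float64(76.29))
motor rear top [[0.5988 0.3213 0.078 ]] [[0.5021 0.3401 0.078 ]] (np.float64(0.0985), np.float64(168.98))
motor rear scene corner [[0.5108 0.3409 0.078 ]]
base rear [[0.6038 0.3258 0.    ]] [[0.4966 0.3489 0.    ]]
```

```bash
cat > prof.py <<'E'
from fit import *
def patch(im,view,o,yaw,xs,ys,z):
    c,s=np.cos(np.radians(yaw)),np.sin(np.radians(yaw)); X,Y=np.meshgrid(np.array(xs)/1000,np.array(ys)/1000,indexing='ij')
    P=np.c_[(o[0]+c*X-s*Y).ravel(),(o[1]+s*X+c*Y).ravel(),np.full(X.size,z)]
    q=proj(view,P).astype(np.float32).reshape(*X.shape,2); return cv2.remap(im,q[...,0],q[...,1],cv2.INTER_LINEAR)
E
python3 - <<'E'
from prof import *
im=cv2.cvtColor(cv2.imread('pics/top0.png'),cv2.COLOR_BGR2GRAY); sc=cv2.cvtColor(cv2.imread('pics/scene0.png'),cv2.COLOR_BGR2GRAY)
l=ray('top',[T(650,222),T(630,315)],.038); o=l.mean(0); print(l,o, np.degrees(np.arctan2(*(l[0]-l[1])[[1,0]]))) 
ys=np.arange(-60,61,2)
for yaw in (75.5,76.3,77.1):
  g=patch(im,'top',o,yaw,range(6,44,2),ys,.038)
  print(yaw,'grad energy',np.abs(np.diff(g.mean(0).astype(float))).sum())
  a=g[:7].mean(0);b=g[-7:].mean(0)
  if yaw==76.3:
    for y,u,v in zip(ys,a,b): print(y,int(u),int(v),end=' | ')
xs=np.arange(-60,70,2)
g=patch(im,'top',o,76.3,xs,range(-12,13,2),.038).mean(1); print('\nalong x z38'); print([(x,int(v)) for x,v in zip(xs,g)])
g=patch(im,'top',o,76.3,xs,range(-12,13,2),.057).mean(1); print('along x z57'); print([(x,int(v)) for x,v in zip(xs,g) if x>40])
E
```

```text
[[0.5047 0.0187 0.038 ]
 [0.4551 0.0278 0.038 ]] [0.4799 0.0233 0.038 ] -10.398668762672756
75.5 grad energy 732.8421052631578
76.3 grad energy 734.3684210526314
-60 90 91 | -58 89 90 | -56 96 93 | -54 152 144 | -52 181 180 | -50 182 184 | -48 180 184 | -46 180 184 | -44 181 183 | -42 181 181 | -40 180 180 | -38 181 179 | -36 193 191 | -34 199 197 | -32 169 175 | -30 122 127 | -28 130 121 | -26 189 183 | -24 194 193 | -22 200 204 | -20 206 214 | -18 194 181 | -16 225 202 | -14 233 233 | -12 233 237 | -10 235 235 | -8 235 235 | -6 233 235 | -4 233 234 | -2 235 235 | 0 236 236 | 2 235 235 | 4 232 234 | 6 232 234 | 8 235 236 | 10 237 237 | 12 234 236 | 14 230 233 | 16 225 227 | 18 223 221 | 20 228 225 | 22 226 225 | 24 203 208 | 26 153 163 | 28 111 117 | 30 135 126 | 32 187 182 | 34 199 199 | 36 169 172 | 38 132 134 | 40 125 124 | 42 126 125 | 44 126 126 | 46 126 126 | 48 126 126 | 50 135 127 | 52 118 114 | 54 84 87 | 56 78 79 | 58 88 95 | 60 100 103 | 77.1 grad energy 741.7368421052631

along x z38
[(np.int64(-60), 139), (np.int64(-58), 154), (np.int64(-56), 127), (np.int64(-54), 128),
[... 902 characters left out ...]
p.int64(32), 235), (np.int64(34), 236), (np.int64(36), 236), (np.int64(38), 235), (np.int64(40), 235), (np.int64(42), 235), (np.int64(44), 233), (np.int64(46), 232), (np.int64(48), 230), (np.int64(50), 230), (np.int64(52), 228), (np.int64(54), 228), (np.int64(56), 227), (np.int64(58), 226), (np.int64(60), 227), (np.int64(62), 215), (np.int64(64), 164), (np.int64(66), 108), (np.int64(68), 79)]
along x z57
[(np.int64(42), 233), (np.int64(44), 231), (np.int64(46), 230), (np.int64(48), 229), (np.int64(50), 228), (np.int64(52), 228), (np.int64(54), 227), (np.int64(56), 227), (np.int64(58), 224), (np.int64(60), 194), (np.int64(62), 128), (np.int64(64), 86), (np.int64(66), 92), (np.int64(68), 128)]
```

Channel frame: the lip's outer face is at (0.480, 0.023), yaw about 76.9°. The insert and rails are symmetric about y ≈ -0.3, and the follower face is 67 mm from the lip's outer face, which is exactly the stated 60+7. Moving over the middle strip now.

Call:
arm_command(rows="0 33.7 -7.4 0 0 0 0;0 33.7 -7.4 0 0 0 0;0 33.7 -7.4 0 0 0 0;0 33.7 -7.4 0 0 0 0;0 33.7 -7.4 0 0 0 0", squeeze=80)

```text
time_s: 0.52
position: [0.3523, -0.4089, 0.2481]
tool_rot: [[0.925, 0.381, -0.0], [0.381, -0.925, 0.001], [-0.0, -0.001, -1.0]]
ft_force: [-0.4, -0.8, 0.7]
grip_width: 0.0854
```

Call:
arm_command(rows="0 33.7 -7.4 0 0 0 0;0 33.7 -7.4 0 0 0 0;0 33.7 -7.4 0 0 0 0;0 33.7 -7.4 0 0 0 0;0 33.7 -7.4 0 0 0 0")

```text
time_s: 0.93
position: [0.4941, -0.3104, 0.248]
tool_rot: [[0.925, 0.381, -0.001], [0.381, -0.925, 0.001], [-0.0, -0.001, -1.0]]
ft_force: [0.4, 0.8, -0.1]
grip_width: 0.0851
```

Call:
arm_command(rows="0 0 0 20 0 0 6.8;0 0 0 20 0 0 6.8;0 0 0 20 0 0 6.8;0 0 0 20 0 0 6.8;0 0 0 20 0 0 6.8")

```text
time_s: 1.35
position: [0.4928, -0.3114, 0.1471]
tool_rot: [[0.978, -0.207, -0.001], [-0.207, -0.978, 0.001], [-0.001, -0.0, -1.0]]
ft_force: [0.6, -0.9, -0.1]
grip_width: 0.085
```

Call:
arm_command(rows="0 0 0 10 0 0 6.7;0 0 0 10 0 0 6.7;0 0 0 0 0 0 6.7;0 0 0 0 0 0 6.6;0 0 0 0 0 0 0")

```text
time_s: 1.77
position: [0.4928, -0.3116, 0.1278]
tool_rot: [[0.782, -0.623, -0.001], [-0.623, -0.782, 0.001], [-0.001, -0.0, -1.0]]
ft_force: [0.1, -0.4, -0.4]
grip_width: 0.0858
```

```bash
cat >> h.py <<'E'
def yaw(R): return np.degrees(np.arctan2(R[1,0],R[0,0]))
E
python3 - <<'E'
from h import *
s=readout.observe(); print(s['time_s'],s['position'],yaw(s['tool_rot']),s['tool_rot'][:,2],s['q'],s['ft_force'])
im=cv2.imread('pics/top0.png'); hsv=cv2.cvtColor(im,cv2.COLOR_BGR2HSV)
for v in (90,170,195,205):
    m=cv2.inRange(hsv,(3,90,v),(16,255,255))[:, :]; m2=np.zeros_like(m); m2[250:305,405:455]=m[250:305,405:455]; m2=cv2.morphologyEx(m2,cv2.MORPH_CLOSE,np.ones((3,3)))
    c=max(cv2.findContours(m2,0,2)[0],key=cv2.contourArea); r=cv2.minAreaRect(ray('top',c[:,0],.024)[:,:2].astype(np.float32)); print(v,r)
T=np.array([0.4933,-0.3127,.12]); print('to go tool mm',s['tool_rot'].T@(T-s['position'])*1000)
E
```

```text
1.7667 [ 0.4928 -0.3116  0.1278] -38.54208471610843 [-0.0008  0.0008 -1.    ] [-43.9343  31.3702  79.3364   0.0016  69.3568  84.6073] [ 0.062  -0.4346 -0.3987]
90 ((0.493878036737442, -0.31096985936164856), (0.03744054585695267, 0.091283418238163), 51.66954040527344)
170 ((0.4942460060119629, -0.31096765398979187), (0.03564555197954178, 0.09073002636432648), 51.58384323120117)
195 ((0.49411359429359436, -0.3111710846424103), (0.034948717802762985, 0.09004514664411545), 51.77613067626953)
205 ((0.49389517307281494, -0.31142696738243103), (0.034412696957588196, 0.08930354565382004), 52.179969787597656)
to go tool mm [1.118  0.5325 7.8027]
```

The bright-top mask gives 34.4 x 89.3 mm, centred at (0.494,-0.311) with yaw -38°. This matches the task sizes, so I descend.

Call:
arm_command(rows="0 0.7 -1 30 0 0 0;0 0 0 30 0 0 0;0 0 0 21 0 0 0;0 0 0 15 0 0 0;0 0 0 5.3 0 0 0")

```text
time_s: 2.18
position: [0.4932, -0.3106, 0.0246]
tool_rot: [[0.787, -0.617, -0.003], [-0.617, -0.787, 0.003], [-0.004, -0.0, -1.0]]
ft_force: [0.4, 0.9, 0.0]
grip_width: 0.0854
```

Call:
arm_command(rows="1 0 0 0 0 0 0;1 0 0 0 0 0 0;1 0 0 0 0 0 0;1 0 0 0 0 0 0;1 0 0 0 0 0 0")

```text
time_s: 2.6
position: [0.4946, -0.3118, 0.0285]
tool_rot: [[0.785, -0.62, 0.002], [-0.62, -0.785, -0.002], [0.002, 0.0, -1.0]]
ft_force: [0.0, -0.7, 0.3]
grip_width: 0.0316
```

Call:
arm_command(rows="1 0 0 0 0 0 0;1 0 0 0 0 0 0;1 0 0 0 0 0 0;1 0 0 0 0 0 0;1 0 0 0 0 0 0")

```text
time_s: 3.02
position: [0.4946, -0.3118, 0.0285]
tool_rot: [[0.785, -0.62, 0.002], [-0.62, -0.785, -0.002], [0.003, 0.0, -1.0]]
ft_force: [-1.9, -0.4, 6.1]
grip_width: 0.032
```

Run:
```python
from h import *
s=readout.observe(); print(s['time_s'],s['position'],yaw(s['tool_rot']),s['ft_force'],s['grip_width'])
a=snap('scene'); p=proj('scene',[s['position']])[0]; x,y=int(p[0]),int(p[1]); g=cv2.resize(a[y-60:y+45,x-70:x+70,::-1],None,fx=5,fy=5,interpolation=3); cv2.imwrite('pics/grasp.png',g); print(x,y)
```

```text
3.0167 [ 0.4946 -0.3118  0.0285] -38.2852001534445 [-1.918  -0.4031  6.0879] 0.03203714853424126
265 177
```

View pics/grasp.png

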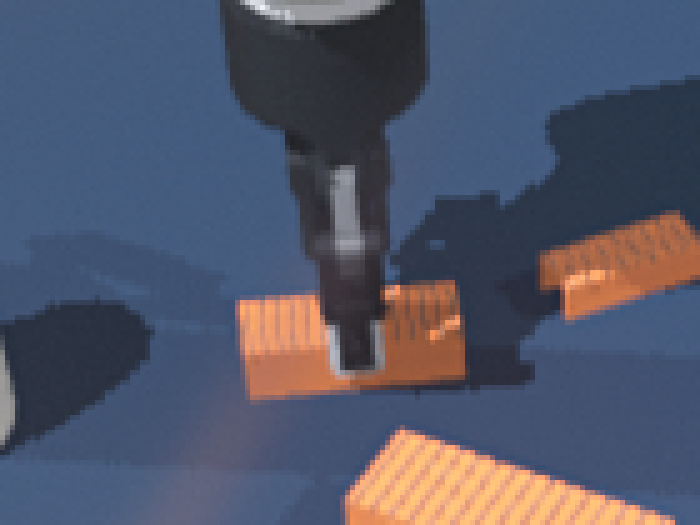

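The grasp looks sound: pads at the strip's middle (crop col 357, strip cols 245–465), tips about 10 mm above its underside, and the neighbours untouched. Now lift, carry and turn.

Call:
arm_command(rows="1 0 0 -12 0 0 0;1 0 0 -26 0 0 0;1 0 0 -30 0 0 0;1 0 0 -30 0 0 0;1 0 0 -22 0 0 0")

```text
time_s: 3.48
position: [0.4944, -0.3116, 0.1501]
tool_rot: [[0.785, -0.62, 0.002], [-0.62, -0.785, -0.002], [0.003, 0.0, -1.0]]
ft_force: [0.6, 0.7, -1.1]
grip_width: 0.0318
```

Call:
arm_command(rows="1 -18 -21.3 0 0 0 0;1 -22.5 -26.6 0 0 0 0;1 -22.5 -26.6 0 0 0 0;1 -22.5 -26.6 0 0 0 0;1 -22.5 -26.6 0 0 0 0")

```text
time_s: 3.9
position: [0.4881, -0.1427, 0.1475]
tool_rot: [[0.785, -0.62, 0.001], [-0.62, -0.785, -0.0], [0.001, -0.0, -1.0]]
ft_force: [0.8, 0.3, -0.9]
grip_width: 0.0316
```

Call:
arm_command(rows="1 -22.5 -26.6 0 0 0 0;1 -22.5 -26.6 0 0 0 0;1 -22.5 -26.6 0 0 0 0;1 -22.5 -26.6 0 0 0 0;1 -18 -21.3 0 0 0 0")

```text
time_s: 4.32
position: [0.4823, 0.0252, 0.1476]
tool_rot: [[0.785, -0.619, 0.001], [-0.619, -0.785, 0.0], [0.0, -0.001, -1.0]]
ft_force: [0.7, -0.2, -1.9]
grip_width: 0.0316
```

Call:
arm_command(rows="1 -5 -6 0 0 0 -6.8;1 0 0 0 0 0 -6.8;1 0 0 0 0 0 -6.8;1 0 0 0 0 0 -6.8;1 0 0 0 0 0 -6.8")

```text
time_s: 4.73
position: [0.4826, 0.0309, 0.1475]
tool_rot: [[0.998, -0.069, 0.001], [-0.069, -0.998, -0.0], [0.001, 0.0, -1.0]]
ft_force: [0.3, -1.2, -0.3]
grip_width: 0.0319
```

Call:
arm_command(rows="1 0 0 0 0 0 -6.8;1 0 0 0 0 0 -6.8;1 0 0 0 0 0 -6.8;1 0 0 0 0 0 -6.8;1 0 0 0 0 0 -6.8")

```text
time_s: 5.15
position: [0.4827, 0.0308, 0.1475]
tool_rot: [[0.866, 0.501, 0.001], [0.501, -0.866, -0.0], [0.001, 0.0, -1.0]]
ft_force: [0.7, -0.6, -1.3]
grip_width: 0.0318
```

Call:
arm_command(rows="1 0 0 0 0 0 -6.8;1 0 0 0 0 0 -6.8;1 0 0 0 0 0 -6.8;1 0 0 0 0 0 -6.8;1 0 0 0 0 0 -6.8")

```text
time_s: 5.57
position: [0.4827, 0.0308, 0.1475]
tool_rot: [[0.438, 0.899, 0.001], [0.899, -0.438, -0.0], [0.0, 0.001, -1.0]]
ft_force: [-0.1, -0.5, -1.0]
grip_width: 0.0315
```

Call:
arm_command(rows="1 0 0 0 0 0 -6.6;1 0 0 0 0 0 -6.6;1 0 0 0 0 0 0;1 0 0 0 0 0 0")

```text
time_s: 5.9
position: [0.4827, 0.0308, 0.1473]
tool_rot: [[0.23, 0.973, 0.0], [0.973, -0.23, -0.0], [0.0, 0.0, -1.0]]
ft_force: [0.1, 0.5, -1.5]
grip_width: 0.0319
```

Run:
```python
from h import *
s=readout.observe(); R=s['tool_rot']; print(s['time_s'],s['position'],yaw(R),R[:,2],s['ft_force'],s['grip_width'],s['q'])
snap('top','top2.png')
a=np.radians(76.9);w=np.array([.4799,.0233,0])+np.array([np.cos(a)*.0137+np.sin(a)*.0003,np.sin(a)*.0137-np.cos(a)*.0003,.0885])
print('to go',R.T@(w-s['position'])*1000)
```

```text
5.9 [0.4827 0.0308 0.1473] 76.70744624428137 [ 0.0005 -0.0001 -1.    ] [ 0.1104  0.4714 -1.5448] 0.031884613106156555 [-10.4144  21.3403  93.8551  -0.0002  64.7767   2.8782]
to go [ 5.8076 -0.7463 58.835 ]
```

Call:
arm_command(rows="1 4 -0.7 20 0 0 0;1 0 0 20 0 0 0;1 0 0 12 0 0 0;1 0 0 6.8 0 0 0;1 0 0 0 0 0 0")

```text
time_s: 6.37
position: [0.4824, 0.0349, 0.0873]
tool_rot: [[0.229, 0.974, -0.002], [0.974, -0.229, 0.0], [-0.0, -0.002, -1.0]]
ft_force: [-0.5, 0.4, -0.4]
grip_width: 0.0321
```

```bash
cat > strip.py <<'E'
from prof import *
def measure(tag):
    s=readout.observe(); R=s['tool_rot']; p=s['position']; print('t',s['time_s'],p,'yaw',yaw(R).round(2),'ft',s['ft_force'].round(1))
    o=np.array([.4799,.0233]); a=np.radians(76.9); c,sn=np.cos(a),np.sin(a)
    d=p[:2]-o; print('TCP in F mm',np.array([c*d[0]+sn*d[1],-sn*d[0]+c*d[1]])*1000, 'z',p[2]*1000)
    for v in('top','scene'):
        im=cv2.cvtColor(snap(v,f'{v}_{tag}.png'),cv2.COLOR_RGB2HSV); q=proj(v,[p])[0]
        m=cv2.inRange(im,(3,90,195 if v=='top' else 170),(16,255,255)); k=np.zeros_like(m); x,y=q.astype(int); k[max(0,y-60):y+60,max(0,x-60):x+60]=255; m&=k
        pts=cv2.findNonZero(m)[:,0].astype(float)
        for z in (p[2]-.0285+.024,):
            w=ray(v,pts,z)[:,:2]-o; l=np.c_[c*w[:,0]+sn*w[:,1],-sn*w[:,0]+c*w[:,1]]*1000
            xlo,xhi=np.percentile(l[:,0],[1,99]); out=[]
            for lo in np.arange(-40,120,8):
                t=l[(l[:,0]>=lo)&(l[:,0]<lo+8)]
                if len(t)>15: out.append((lo+4,t[:,1].min().round(1),t[:,1].max().round(1)))
            print(v,'x range',xlo.round(1),xhi.round(1)); print(out)
E
python3 - <<'E'
from strip import *
measure('h1')
t=cv2.imread('pics/top_h1.png')[215:315,200:310]; s=cv2.imread('pics/scene_h1.png')[190:310,350:490]
cv2.imwrite('pics/h1.png',np.hstack([cv2.resize(t,(400,364),interpolation=3),cv2.resize(s,(400,343),interpolation=3)[:343].repeat(1,0) if 0 else cv2.copyMakeBorder(cv2.resize(s,(400,343),interpolation=3),0,21,0,0,0)]))
E
```

```text
t 6.3667 [0.4824 0.0349 0.0873] yaw 76.79 ft [-0.5  0.4 -0.4]
TCP in F mm [11.8372  0.1449] z 87.25722361180466Traceback (most recent call last):
  File "<stdin>", line 2, in <module>
  File "strip.py", line 9, in measure
    pts=cv2.findNonZero(m)[:,0].astype(float)
        ~~~~~~~~~~~~~~~~~~^^^^^
TypeError: 'NoneType' object is not subscriptable
```

```bash
sed -i 's/(3,90,195 if v==.top. else 170)/(2,80,60)/; s/snap(v,f/snap(v,f/' strip.py
python3 - <<'E'
from strip import *
import cv2
try: measure('h1')
except Exception as e: print(e); snap('scene','scene_h1.png')
t=cv2.imread('pics/top_h1.png')[215:315,200:310]; s=cv2.imread('pics/scene_h1.png')[190:310,350:490]
cv2.imwrite('pics/h1.png',np.hstack([cv2.resize(t,(400,364),interpolation=3),cv2.copyMakeBorder(cv2.resize(s,(400,343),interpolation=3),0,21,0,0,0)]))
E
```

```text
t 6.4167 [0.4829 0.0348 0.0882] yaw 76.81 ft [ 1.3 -0.9  0.1]
TCP in F mm [11.8674 -0.3431] z 88.17999725275578
'NoneType' object is not subscriptable
```

View pics/h1.png

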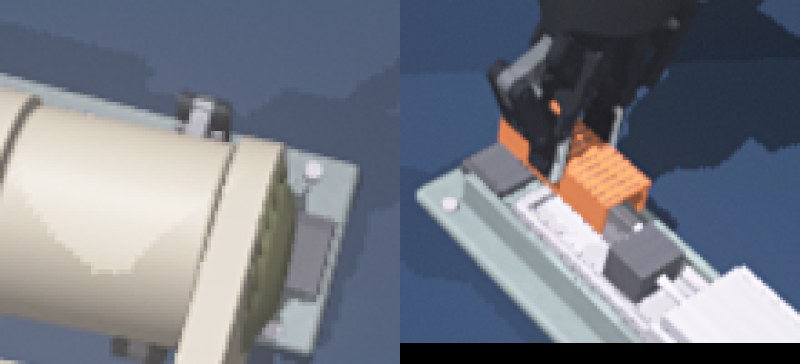

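The top view is blocked by the forearm. The scene view shows the strip level above the channel, with its far end just short of the follower. I check the alignment using the scene view alone.

Run:
```python
from prof import *
o=np.array([.4799,.0233]); Y=76.9
sc=cv2.cvtColor(cv2.imread('pics/scene0.png'),cv2.COLOR_BGR2GRAY)
ys=np.arange(-60,61,2)
for z in (.038,.036):
    g=patch(sc,'scene',o,Y,range(8,44,2),ys,z); print(z,[(int(y),int(v)) for y,v in zip(ys,g.mean(0))])
xs=np.arange(-40,100,2)
g=patch(sc,'scene',o,Y,xs,range(-10,11,2),.038).mean(1); print('x38',[(int(x),int(v)) for x,v in zip(xs,g) if x<30])
g=patch(sc,'scene',o,Y,xs,range(-14,3,2),.057).mean(1); print('x57',[(int(x),int(v)) for x,v in zip(xs,g) if x>30])
# strip in hand, predicted corners
p=np.array([.4827,.0348,.0880]); a=np.radians(76.8); c,s=np.cos(a),np.sin(a)
def W(x,y,z): return [p[0]+c*x-s*y,p[1]+s*x+c*y,p[2]+z]
q=lambda P:((proj('scene',[P])[0]-[350,190]+.5)*2.857+[400,0]).round(0)
u=-.0285
for n,P in dict(ftm=(.045,-.017,u+.024),ftp=(.045,.017,u+.024),fbm=(.045,-.017,u),fbp=(.045,.017,u),ntm=(-.045,-.017,u+.024),nbm=(-.045,-.017,u)).items(): print(n,q(W(*P)))
im=cv2.imread('pics/scene_h1.png')[190:310,350:490]; m=cv2.inRange(cv2.cvtColor(im,cv2.COLOR_BGR2HSV),(2,80,60),(16,255,255))
for cc in cv2.findContours(m,0,2)[0]:
    if cv2.contourArea(cc)>40: print((cv2.approxPolyDP(cc,1.2,True)[:,0]*2.857+[401,1]).round(0).tolist())
```

```text
0.038 [(-60, 190), (-58, 188), (-56, 172), (-54, 152), (-52, 149), (-50, 150), (-48, 150), (-46, 150), (-44, 155), (-42, 182), (-40, 207), (-38, 199), (-36, 180), (-34, 185), (-32, 209), (-30, 235), (-28, 232), (-26, 228), (-24, 230), (-22, 234), (-20, 236), (-18, 237), (-16, 237), (-14, 235), (-12, 235), (-10, 235), (-8, 235), (-6, 235), (-4, 234), (-2, 236), (0, 236), (2, 236), (4, 235), (6, 229), (8, 221), (10, 207), (12, 199), (14, 224), (16, 240), (18, 242), (20, 228), (22, 177), (24, 157), (26, 189), (28, 211), (30, 190), (32, 128), (34, 85), (36, 83), (38, 86), (40, 86), (42, 86), (44, 86), (46, 86), (48, 86), (50, 85), (52, 86), (54, 85), (56, 86), (58, 85), (60, 85)]
0.036 [(-60, 190), (-58, 190), (-56, 184), (-54, 163), (-52, 149), (-50, 150), (-48, 150), (-46, 150), (-44, 151), (-42, 163), (-40, 194), (-38, 208), (-36, 191), (-34, 179), (-32, 191), (-30, 221), (-28, 236), (-26, 229), (-24, 230), (-22, 232), (-20, 237), (-18, 238), (-16, 239), (-14, 239), (-12, 237), (-10, 237), (-8, 237), (-6, 237), (-4, 237), (-2, 236), (0, 238), (2, 238), (4, 239), (6, 236), (8, 229), (1
[... 654 characters left out ...]
 237), (28, 238)]
x57 [(32, 230), (34, 229), (36, 228), (38, 230), (40, 232), (42, 232), (44, 230), (46, 230), (48, 232), (50, 232), (52, 231), (54, 231), (56, 230), (58, 231), (60, 231), (62, 231), (64, 233), (66, 203), (68, 147), (70, 133), (72, 134), (74, 132), (76, 132), (78, 134), (80, 134), (82, 132), (84, 131), (86, 132), (88, 133), (90, 135), (92, 133), (94, 108), (96, 80), (98, 107)]
ftm [609. 203.]
ftp [653. 178.]
fbm [602. 231.]
fbp [646. 206.]
ntm [505. 108.]
nbm [501. 136.]
[[498.0, 138.0], [598.0, 232.0], [612.0, 204.0], [627.0, 198.0], [641.0, 210.0], [650.0, 181.0], [578.0, 121.0], [572.0, 130.0], [564.0, 178.0], [550.0, 184.0], [527.0, 161.0], [530.0, 144.0], [504.0, 118.0]]
```

The cameras agree along the channel (lip -0.3 vs -0.5, follower 67 mm) but differ by about 4 mm across it. Comparing strip and channel within the scene view alone puts the channel centre about 2 mm to stapler -y of the strip. I shift by that, lower to just above the lip, and check again.

Call:
arm_command(rows="1 0 1.9 6 0 0 0;1 0 0 6 0 0 0;1 0 0 5 0 0 0;1 0 0 0 0 0 0;1 0 0 0 0 0 0")

```text
time_s: 6.93
position: [0.4846, 0.0344, 0.0709]
tool_rot: [[0.227, 0.974, -0.001], [0.974, -0.227, 0.0], [-0.0, -0.001, -1.0]]
ft_force: [-0.2, 1.0, -1.4]
grip_width: 0.0318
```

Run:
```python
from prof import *
s=readout.observe();p=s['position'];R=s['tool_rot'];print(s['time_s'],p,yaw(R),R[:,2],s['ft_force'])
im=snap('scene','scene_h2.png')[:,:,::-1]
# strip's -y lower edge: fit line through mask lower boundary; compare with rail/insert lines
a=np.radians(yaw(R)); c,sn=np.cos(a),np.sin(a)
def W(x,y,z): return [p[0]+c*x-sn*y,p[1]+sn*x+c*y,p[2]+z]
u=-.0285
for n,P in dict(ftm=(.045,-.017,u+.024),ftp=(.045,.017,u+.024),fbm=(.045,-.017,u),fbp=(.045,.017,u),nbm=(-.045,-.017,u)).items(): print(n,proj('scene',[W(*P)])[0].round(1))
x0,y0=365,195; cr=im[y0:y0+110,x0:x0+110]; m=cv2.inRange(cv2.cvtColor(np.ascontiguousarray(cr),cv2.COLOR_BGR2HSV),(2,80,60),(16,255,255))
for cc in cv2.findContours(m,0,2)[0]:
    if cv2.contourArea(cc)>40: print((cv2.approxPolyDP(cc,1.2,True)[:,0]+[x0,y0]).tolist())
g=cv2.resize(np.ascontiguousarray(cr),None,fx=5.4,fy=5.4,interpolation=3)
for k in range(0,110,20): cv2.putText(g,str(x0+k),(int((k+.5)*5.4)-10,10),0,.4,(0,255,255)); cv2.putText(g,str(y0+k),(0,int((k+.5)*5.4)+4),0,.4,(0,255,255))
cv2.imwrite('pics/h2.png',g)
```

```text
6.9333 [0.4846 0.0344 0.0709] 76.88604893548248 [-0.0009  0.0001 -1.    ] [-0.1716  1.0033 -1.3762]
ftm [420.  268.1]
ftp [435.4 259.2]
fbm [417.7 277.4]
fbp [432.8 268.6]
nbm [382.9 244.2]
[[384, 239], [383, 246], [417, 278], [420, 270], [424, 267], [432, 270], [434, 260], [410, 239], [408, 242], [405, 259], [402, 262], [400, 262], [392, 253], [393, 248]]
```

View pics/h2.png

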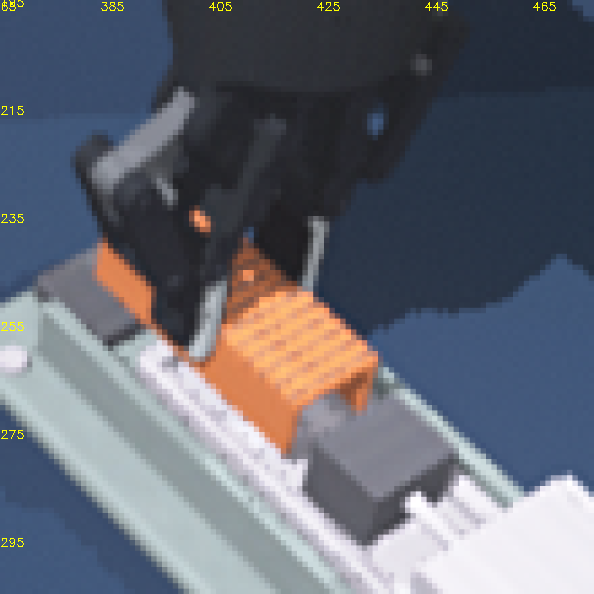

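Run:
```python
from prof import *
o=np.array([.4799,.0233]); a=np.radians(76.9); c,sn=np.cos(a),np.sin(a)
def F(px,z): w=ray('scene',px,z)[:,:2]-o; return (np.c_[c*w[:,0]+sn*w[:,1],-sn*w[:,0]+c*w[:,1]]*1000).round(1)
q=lambda *P:[(365+x/5.4-.5,195+y/5.4-.5) for x,y in P]
print('foll top f-,r-,r+,f+',F(q((308,455),(375,500),(457,455),(385,400)),.057).tolist())
z=.0709-.0285
print('strip top ftm ftp',F([(420,269.5),(434.5,259.5)],z+.024).tolist(),'bottom fbm nbm',F([(417,278.3),(383,246)],z).tolist())
print('TCP F',(c*.0047+sn*.0111)*1e3,(-sn*.0047+c*.0111)*1e3)
# profiles of rail/insert on h2 image beyond follower, and -y rail/wall
for f in('scene0','scene_h2'):
    sc=cv2.cvtColor(cv2.imread(f'pics/{f}.png'),cv2.COLOR_BGR2GRAY)
    ys=np.arange(-46,-14,1.); g=patch(sc,'scene',o,76.9,range(20,60,2),ys,.038).mean(0); print(f,[(int(y),int(v)) for y,v in zip(ys,g)])
# edge orientation vs yaw
ys=np.arange(-60,61,2)
sc=cv2.cvtColor(cv2.imread('pics/scene0.png'),cv2.COLOR_BGR2GRAY)
for yw in (75.5,76.2,76.9,77.6,78.3):
    print(yw,np.abs(np.diff(patch(sc,'scene',o,yw,range(-10,110,2),np.arange(-60,-30,1.),.036).mean(0).astype(float))).sum())
# insert/rail symmetric centre in the top view at larger range
tp=cv2.cvtColor(cv2.imread('pics/top0.png'),cv2.COLOR_BGR2GRAY)
for yw in (75.5,76.2,76.9,77.6,78.3):
    print(yw,np.abs(np.diff(patch(tp,'top',o,yw,range(-10,100,2),np.arange(-62,-28,1.),.036).mean(0).astype(float))).sum())
```

```text
foll top f-,r-,r+,f+ [[69.8, -25.7], [93.4, -20.9], [94.7, 11.2], [67.1, 8.3]]
strip top ftm ftp [[59.0, -21.1], [56.5, 13.2]] bottom fbm nbm [[57.6, -21.3], [-29.7, -21.6]]
TCP F 11.876394381750693 -2.0618575336624536
scene0 [(-46, 150), (-45, 151), (-44, 155), (-43, 165), (-42, 182), (-41, 198), (-40, 208), (-39, 207), (-38, 198), (-37, 187), (-36, 179), (-35, 179), (-34, 185), (-33, 194), (-32, 207), (-31, 222), (-30, 232), (-29, 234), (-28, 230), (-27, 225), (-26, 225), (-25, 229), (-24, 232), (-23, 235), (-22, 238), (-21, 239), (-20, 239), (-19, 239), (-18, 238), (-17, 238), (-16, 238), (-15, 238)]
scene_h2 [(-46, 150), (-45, 151), (-44, 155), (-43, 164), (-42, 177), (-41, 190), (-40, 196), (-39, 194), (-38, 185), (-37, 176), (-36, 173), (-35, 176), (-34, 185), (-33, 194), (-32, 207), (-31, 222), (-30, 231), (-29, 231), (-28, 223), (-27, 215), (-26, 215), (-25, 220), (-24, 226), (-23, 230), (-22, 232), (-21, 228), (-20, 210), (-19, 185), (-18, 162), (-17, 148), (-16, 145), (-15, 145)]
75.5 134.21666666666664
76.2 148.54999999999998
76.9 156.68333333333334
77.6 158.74999999999997
78.3 155.6166666666667
75.5 186.3090909090909
76.2 200.23636363636354
76.9 204.72727272727272
77.6 206.5090909090909
78.3 206.63636363636365
```

In the scene view the strip centre (-4.2) and the channel centre (about -4.5) now agree to within 0.5 mm, and the underside is about 4 mm above the lip. I start pushing towards the follower and watch the force.

Call:
arm_command(rows="1 3 0 0 0 0 -0.4;1 3 0 0 0 0 0;1 2 0 0 0 0 0;1 0 0 0 0 0 0")

```text
time_s: 7.32
position: [0.4867, 0.0423, 0.0714]
tool_rot: [[0.219, 0.976, 0.0], [0.976, -0.219, -0.001], [-0.0, 0.001, -1.0]]
ft_force: [-1.2, -3.7, -1.3]
grip_width: 0.0315
```

Call:
arm_command(rows="1 1.5 0 0 0 0 0;1 1.5 0 0 0 0 0;1 1.5 0 0 0 0 0;1 1.5 0 0 0 0 0;1 0 0 0 0 0 0")

```text
time_s: 7.73
position: [0.488, 0.0482, 0.0713]
tool_rot: [[0.22, 0.976, 0.0], [0.976, -0.22, -0.0], [0.0, 0.0, -1.0]]
ft_force: [-0.5, -3.7, 0.6]
grip_width: 0.0319
```

Call:
arm_command(rows="1 2 0 0 0 0 0;1 2 0 0 0 0 0;1 2 0 0 0 0 0;1 2 0 0 0 0 0;1 0 0 0 0 0 0")

```text
time_s: 8.15
position: [0.4898, 0.056, 0.0713]
tool_rot: [[0.22, 0.976, 0.0], [0.976, -0.22, -0.0], [-0.0, 0.0, -1.0]]
ft_force: [-0.5, -4.3, 1.3]
grip_width: 0.0317
```

The follower was met a little earlier than expected. I back off and find the first-contact point by force, in 1 mm steps.

Call:
arm_command(rows="1 -5 0 0 0 0 0;1 -5 0 0 0 0 0;1 -4 0 0 0 0 0;1 0 0 0 0 0 0;1 0 0 0 0 0 0")

```text
time_s: 8.57
position: [0.4863, 0.0417, 0.0712]
tool_rot: [[0.221, 0.975, -0.001], [0.975, -0.221, -0.0], [-0.0, -0.001, -1.0]]
ft_force: [-0.7, -3.4, -0.5]
grip_width: 0.032
```

Call:
arm_command(rows="1 -1 0 0 0 0 0;1 0 0 0 0 0 0;1 0 0 0 0 0 0")

```text
time_s: 8.82
position: [0.4863, 0.0414, 0.0712]
tool_rot: [[0.22, 0.976, -0.0], [0.976, -0.22, 0.0], [0.0, -0.0, -1.0]]
ft_force: [-0.2, -1.0, -1.0]
grip_width: 0.0316
```

Call:
arm_command(rows="1 -1 0 0 0 0 0;1 0 0 0 0 0 0;1 0 0 0 0 0 0")

```text
time_s: 9.07
position: [0.4861, 0.0403, 0.0712]
tool_rot: [[0.22, 0.976, -0.0], [0.976, -0.22, 0.0], [0.0, -0.0, -1.0]]
ft_force: [0.4, -0.4, -1.2]
grip_width: 0.0313
```

Call:
arm_command(rows="1 -1 0 0 0 0 0;1 0 0 0 0 0 0;1 0 0 0 0 0 0")

```text
time_s: 9.32
position: [0.4859, 0.0392, 0.0712]
tool_rot: [[0.22, 0.975, 0.0], [0.975, -0.22, 0.0], [0.0, 0.0, -1.0]]
ft_force: [0.6, -0.1, -0.8]
grip_width: 0.0318
```

Call:
arm_command(rows="1 -1 0 0 0 0 0;1 0 0 0 0 0 0;1 0 0 0 0 0 0")

```text
time_s: 9.57
position: [0.4857, 0.0382, 0.0712]
tool_rot: [[0.22, 0.975, 0.0], [0.975, -0.22, 0.0], [0.0, 0.0, -1.0]]
ft_force: [0.1, 0.0, -1.4]
grip_width: 0.0319
```

Call:
arm_command(rows="1 -1 0 0 0 0 0;1 0 0 0 0 0 0;1 0 0 0 0 0 0")

```text
time_s: 9.82
position: [0.4855, 0.0372, 0.0712]
tool_rot: [[0.22, 0.975, -0.0], [0.975, -0.22, 0.0], [0.0, -0.0, -1.0]]
ft_force: [-0.1, -0.8, -1.6]
grip_width: 0.0319
```

First contact is 7.3 mm from my start pose, about 2 mm nearer than the image estimate. The target is therefore 32 mm past contact, which is 36.3 mm further from here.

Call:
arm_command(rows="1 4 0 0 0 0 0;1 4 0 0 0 0 0;1 4 0 0 0 0 0;1 4 0 0 0 0 0;1 4 0 0 0 0 0")

```text
time_s: 10.23
position: [0.49, 0.0567, 0.0713]
tool_rot: [[0.22, 0.976, 0.0], [0.976, -0.22, -0.001], [-0.001, 0.0, -1.0]]
ft_force: [-1.3, -5.8, 0.9]
grip_width: 0.0318
```

Call:
arm_command(rows="1 3 0 0 0 0 0;1 3 0 0 0 0 0;1 3 0 0 0 0 0;1 2 0 0 0 0 0;1 0 0 0 0 0 0")

```text
time_s: 10.65
position: [0.4925, 0.0676, 0.0713]
tool_rot: [[0.219, 0.976, 0.0], [0.976, -0.219, -0.001], [-0.001, 0.0, -1.0]]
ft_force: [-1.6, -5.2, -0.4]
grip_width: 0.0317
```

Call:
arm_command(rows="1 1 0 0 0 0 0;1 1 0 0 0 0 0;1 1 0 0 0 0 0;1 1 0 0 0 0 0;1 0 0 0 0 0 0")

```text
time_s: 11.07
position: [0.4933, 0.0712, 0.0713]
tool_rot: [[0.22, 0.976, 0.0], [0.976, -0.22, -0.001], [-0.001, 0.0, -1.0]]
ft_force: [0.5, -5.7, -0.5]
grip_width: 0.0318
```

Call:
arm_command(rows="1 0.7 0 0 0 0 0;1 0.6 0 0 0 0 0;1 0 0 0 0 0 0;1 0 0 0 0 0 0")

```text
time_s: 11.4
position: [0.4936, 0.0724, 0.0713]
tool_rot: [[0.22, 0.976, 0.0], [0.976, -0.22, -0.001], [-0.001, 0.0, -1.0]]
ft_force: [-0.2, -6.4, -0.1]
grip_width: 0.032
```

Run:
```python
from prof import *
s=readout.observe();p=s['position'];R=s['tool_rot'];print(s['time_s'],p,yaw(R),R[:,2],s['ft_force'],s['wrist_torque'])
a=np.radians(77.2); d=p[:2]-[.4846,.0344]; print('moved along/across',1e3*(np.cos(a)*d[0]+np.sin(a)*d[1]),1e3*(-np.sin(a)*d[0]+np.cos(a)*d[1]))
im=snap('scene','scene_h3.png')[:,:,::-1]; x0,y0=370,215; cr=np.ascontiguousarray(im[y0:y0+100,x0:x0+120])
g=cv2.resize(cr,None,fx=5.6,fy=5.6,interpolation=3)
for k in range(0,120,20): cv2.putText(g,str(x0+k),(int((k+.5)*5.6)-10,10),0,.4,(0,255,255)); cv2.putText(g,str(y0+k),(0,int((k+.5)*5.6)+4),0,.4,(0,255,255))
cv2.imwrite('pics/h3.png',g)
```

```text
11.4 [0.4936 0.0724 0.0713] 77.30894994980716 [ 0.0001 -0.0013 -1.    ] [-0.1522 -6.4156 -0.0899] [-1.0921  0.1    -0.116 ]
moved along/across 39.055993393482055 -0.32347548412312715
```

View pics/h3.png

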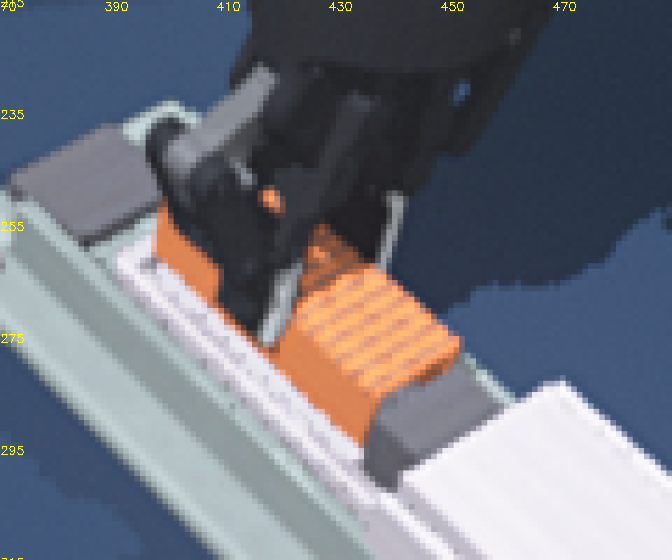

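The strip bears squarely on the follower at about 32 mm of travel and 6.4 N, level and parallel. The near end is at about (397,261), just inside the lip. I add 1 mm of margin before lowering.

Call:
arm_command(rows="1 0.5 0 0 0 0 0;1 0 0 0 0 0 0;1 0 0 0 0 0 0")

```text
time_s: 11.7
position: [0.4937, 0.0729, 0.0713]
tool_rot: [[0.22, 0.976, 0.0], [0.976, -0.22, -0.001], [-0.001, 0.0, -1.0]]
ft_force: [-0.8, -6.4, -0.5]
grip_width: 0.032
```

Call:
arm_command(rows="1 0.5 0 0 0 0 0;1 0 0 0 0 0 0;1 0 0 0 0 0 0")

```text
time_s: 11.95
position: [0.4938, 0.0734, 0.0713]
tool_rot: [[0.22, 0.976, 0.0], [0.976, -0.22, -0.001], [-0.001, 0.0, -1.0]]
ft_force: [-0.2, -6.2, 0.8]
grip_width: 0.0317
```

Call:
arm_command(rows="1 0 0 1 0 0 0;1 0 0 1 0 0 0;1 0 0 1 0 0 0;1 0 0 0 0 0 0")

```text
time_s: 12.28
position: [0.4938, 0.0734, 0.0683]
tool_rot: [[0.22, 0.976, 0.0], [0.976, -0.22, -0.001], [-0.001, 0.0, -1.0]]
ft_force: [-1.3, -7.4, 1.6]
grip_width: 0.0317
```

Call:
arm_command(rows="1 0 0 1 0 0 0;1 0 0 0.5 0 0 0;1 0 0 0 0 0 0;1 0 0 0 0 0 0")

```text
time_s: 12.62
position: [0.4938, 0.0733, 0.0669]
tool_rot: [[0.22, 0.976, 0.0], [0.976, -0.22, -0.001], [-0.001, 0.0, -1.0]]
ft_force: [-1.2, -6.0, 0.2]
grip_width: 0.0319
```

Call:
arm_command(rows="1 0 0 0.5 0 0 0;1 0 0 0.5 0 0 0;1 0 0 0 0 0 0")

```text
time_s: 12.87
position: [0.4938, 0.0734, 0.0659]
tool_rot: [[0.22, 0.976, 0.0], [0.976, -0.22, -0.001], [-0.001, 0.0, -1.0]]
ft_force: [-0.8, -6.6, 0.9]
grip_width: 0.0319
```

Call:
arm_command(rows="1 0 0 0.5 0 0 0;1 0 0 0.5 0 0 0;1 0 0 0 0 0 0")

```text
time_s: 13.12
position: [0.4938, 0.0734, 0.0649]
tool_rot: [[0.22, 0.976, 0.0], [0.976, -0.22, -0.001], [-0.001, 0.0, -1.0]]
ft_force: [-1.1, -6.5, 1.3]
grip_width: 0.0315
```

Call:
arm_command(rows="1 0 0 0.5 0 0 0;1 0 0 0.5 0 0 0;1 0 0 0 0 0 0")

```text
time_s: 13.37
position: [0.4938, 0.0734, 0.0638]
tool_rot: [[0.22, 0.976, 0.0], [0.976, -0.22, -0.001], [-0.001, 0.0, -1.0]]
ft_force: [-1.5, -5.9, 1.1]
grip_width: 0.0321
```

The underside is now below the lip top with no vertical resistance, so I carry on down.

Call:
arm_command(rows="1 0 0 0.6 0 0 0;1 0 0 0.6 0 0 0;1 0 0 0 0 0 0")

```text
time_s: 13.62
position: [0.4938, 0.0734, 0.0626]
tool_rot: [[0.22, 0.976, 0.0], [0.976, -0.22, -0.001], [-0.001, 0.0, -1.0]]
ft_force: [-1.4, -6.6, 1.1]
grip_width: 0.0319
```

Call:
arm_command(rows="1 0 0 0.6 0 0 0;1 0 0 0.6 0 0 0;1 0 0 0 0 0 0")

```text
time_s: 13.87
position: [0.4938, 0.0734, 0.0614]
tool_rot: [[0.22, 0.976, 0.0], [0.976, -0.22, -0.001], [-0.001, 0.0, -1.0]]
ft_force: [-2.1, -6.1, 0.7]
grip_width: 0.0317
```

Call:
arm_command(rows="1 0 0 0.5 0 0 0;1 0 0 0.5 0 0 0;1 0 0 0 0 0 0")

```text
time_s: 14.12
position: [0.4938, 0.0734, 0.0604]
tool_rot: [[0.22, 0.976, 0.0], [0.976, -0.22, -0.001], [-0.001, 0.0, -1.0]]
ft_force: [-1.2, -6.4, 2.6]
grip_width: 0.0319
```

Call:
arm_command(rows="1 0 0 0.4 0 0 0;1 0 0 0 0 0 0;1 0 0 0 0 0 0")

```text
time_s: 14.37
position: [0.4938, 0.0734, 0.0601]
tool_rot: [[0.22, 0.976, 0.0], [0.976, -0.22, -0.001], [-0.001, 0.0, -1.0]]
ft_force: [-1.5, -6.2, 1.5]
grip_width: 0.0321
```

Call:
arm_command(rows="1 0 0 0.4 0 0 0;1 0 0 0 0 0 0;1 0 0 0 0 0 0")

```text
time_s: 14.62
position: [0.4937, 0.0734, 0.0597]
tool_rot: [[0.22, 0.976, -0.0], [0.976, -0.22, -0.001], [-0.001, 0.0, -1.0]]
ft_force: [-1.7, -5.9, 0.9]
grip_width: 0.0316
```

Call:
arm_command(rows="1 0 0 0.4 0 0 0;1 0 0 0 0 0 0;1 0 0 0 0 0 0")

```text
time_s: 14.87
position: [0.4938, 0.0734, 0.0593]
tool_rot: [[0.22, 0.976, 0.0], [0.976, -0.22, -0.001], [-0.001, 0.0, -1.0]]
ft_force: [-1.3, -5.7, 2.0]
grip_width: 0.0319
```

Call:
arm_command(rows="1 0 0 0.4 0 0 0;1 0 0 0 0 0 0;1 0 0 0 0 0 0")

```text
time_s: 15.12
position: [0.4937, 0.0734, 0.0589]
tool_rot: [[0.22, 0.976, 0.0], [0.976, -0.22, -0.001], [-0.001, 0.0, -1.0]]
ft_force: [-0.8, -6.3, 1.1]
grip_width: 0.0317
```

Call:
arm_command(rows="1 0 0 0.3 0 0 0;1 0 0 0 0 0 0;1 0 0 0 0 0 0")

```text
time_s: 15.37
position: [0.4938, 0.0734, 0.0586]
tool_rot: [[0.22, 0.976, 0.0], [0.976, -0.22, -0.001], [-0.001, 0.0, -1.0]]
ft_force: [-1.6, -5.2, 0.9]
grip_width: 0.0317
```

Call:
arm_command(rows="1 0 0 0.3 0 0 0;1 0 0 0 0 0 0;1 0 0 0 0 0 0")

```text
time_s: 15.62
position: [0.4938, 0.0734, 0.0585]
tool_rot: [[0.22, 0.976, 0.0], [0.976, -0.22, -0.001], [-0.001, 0.0, -1.0]]
ft_force: [-0.7, -6.3, 4.1]
grip_width: 0.0319
```

Call:
arm_command(rows="1 0 0 0.3 0 0 0;1 0 0 0 0 0 0;1 0 0 0 0 0 0")

```text
time_s: 15.87
position: [0.4937, 0.0734, 0.0585]
tool_rot: [[0.22, 0.976, 0.0], [0.976, -0.22, -0.001], [-0.001, 0.001, -1.0]]
ft_force: [-2.8, -6.4, 7.8]
grip_width: 0.0318
```

Call:
arm_command(rows="1 0 0 0.3 0 0 0;1 0 0 0 0 0 0;1 0 0 0 0 0 0")

```text
time_s: 16.12
position: [0.4938, 0.0734, 0.0585]
tool_rot: [[0.22, 0.976, 0.001], [0.976, -0.22, -0.001], [-0.001, 0.001, -1.0]]
ft_force: [-4.1, -7.0, 10.9]
grip_width: 0.0314
```

Floor contact came at TCP z 0.0585, which is exactly underside z 30 mm. I ease the pressure, release, and rise.

Call:
arm_command(rows="1 0 0 -0.4 0 0 0;0.5 0 0 0 0 0 0;0.45 0 0 0 0 0 0;0.4 0 0 0 0 0 0;0.4 0 0 0 0 0 0")

```text
time_s: 16.53
position: [0.4937, 0.074, 0.0579]
tool_rot: [[0.22, 0.976, -0.0], [0.976, -0.22, 0.0], [0.0, -0.0, -1.0]]
ft_force: [-0.1, -0.6, 0.8]
grip_width: 0.051
```

Call:
arm_command(rows="0.3 0 0 -4 0 0 0;0.3 0 0 -10 0 0 0;0.3 0 0 -20 0 0 0;0.3 0 0 -25 0 0 0;0.3 0 0 -25 0 0 0")

```text
time_s: 16.95
position: [0.4934, 0.0738, 0.1429]
tool_rot: [[0.22, 0.976, -0.001], [0.976, -0.22, 0.0], [-0.0, -0.001, -1.0]]
ft_force: [0.8, -0.3, -1.0]
grip_width: 0.06
```

Run:
```python
from prof import *
s=readout.observe();p=s['position'];R=s['tool_rot'];print(s['time_s'],p,yaw(R),R[:,2],s['ft_force'],s['grip_width'],s['q'])
im=snap('scene','scene_h4.png')[:,:,::-1]; x0,y0=370,225; cr=np.ascontiguousarray(im[y0:y0+125,x0:x0+170])
m=cv2.inRange(cv2.cvtColor(cr,cv2.COLOR_BGR2HSV),(2,80,60),(16,255,255)); c=max(cv2.findContours(m,0,2)[0],key=cv2.contourArea); P=cv2.approxPolyDP(c,1.5,True)[:,0]+[x0,y0]; print(P.tolist())
g=cv2.resize(cr,None,fx=4.6,fy=4.6,interpolation=3)
for k in range(0,170,20): cv2.putText(g,str(x0+k),(int((k+.5)*4.6)-10,10),0,.4,(0,255,255)); cv2.putText(g,str(y0+k),(0,int((k+.5)*4.6)+4),0,.4,(0,255,255))
cv2.imwrite('pics/h4.png',g)
a=np.radians(77.2);u=np.array([np.cos(a),np.sin(a)]);v=np.array([-u[1],u[0]])
o=np.array([.4799,.0233])
for n,(x,y,z) in dict(ntm=(6.7,-21,54),ntp=(6.7,13,54),ftm=(96.7,-21,54),ftp=(96.7,13,54)).items():
    w=o+u*x/1e3+v*y/1e3; print(n,proj('scene',[[*w,z/1e3]])[0].round(1))
```

```text
16.95 [0.4934 0.0738 0.1429] 77.29455766246156 [-0.001   0.0002 -1.    ] [ 0.7538 -0.2851 -1.0304] 0.060034472503636735 [-5.1181 23.0281 91.8408  0.0082 65.1908  7.5839]
[[398, 254], [396, 262], [432, 296], [435, 289], [448, 280], [413, 247]]
ntm [397.8 254.4]
ntp [412.8 246.1]
ftm [435.3 289.6]
ftp [450.7 280.1]
```

View pics/h4.png

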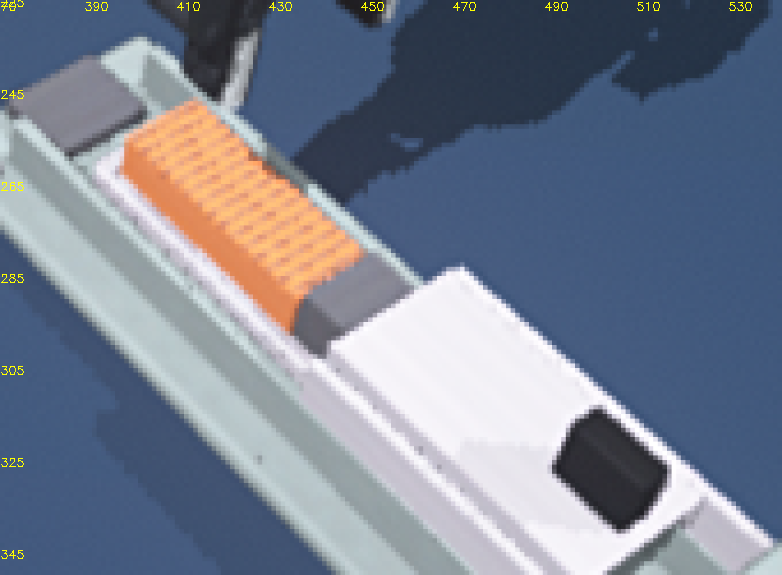

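The strip lies flat between lip and follower. Its top corners match the predicted pixels for z 54 mm to within about 1–2 px, and the cover is still open. The fin's outline is at scene (503,322), and I locate it now.

Run:
```python
from prof import *
q=lambda x,y:(370+x/4.6-.5,225+y/4.6-.5)
p=np.array([.4938,.0734]); a=np.radians(77.2);u=np.array([np.cos(a),np.sin(a)]);v=np.array([-u[1],u[0]])
L=lambda w:(1e3*np.array([(w-p)@u,(w-p)@v])).round(1)
for n,c,z in (('top diag',[q(567,428),q(668,468)],.09),('bot diag',[q(555,468),q(655,512)],.062),('top y+',[q(600,407),q(668,468)],.09),('cover front',[q(330,345),q(460,267)],.062)):
    w=ray('scene',c,z)[:,:2]; print(n,L(w[0]),L(w[1]),'mid',L(w.mean(0)))
im=cv2.imread('pics/top0.png'); m=(im.max(2)<60).astype(np.uint8); m[:,:130]=0; m[:,180:]=0; m[:235]=0; m[275:]=0
pts=cv2.findNonZero(m)[:,0]; w=ray('top',pts,.09)[:,:2]; l=np.array([L(x) for x in w]); print('top fin black z90: x',l[:,0].min(),l[:,0].max(),'y',l[:,1].min(),l[:,1].max(),len(l))
s=readout.observe(); print('TCP',L(s['position'][:2]),s['position'])
```

```text
top diag [143.5 -10.9] [170.8   3.3] mid [157.1  -3.8]
bot diag [143.  -5.] [171.9   8.5] mid [157.4   1.7]
top y+ [144.    3.6] [170.8   3.3] mid [157.4   3.5]
cover front [ 67.5 -30. ] [68.9 30.6] mid [68.2  0.3]
top fin black z90: x 138.3 138.3 y -2.7 -2.7 1
TCP [ 0.7 -1.5] [0.4954 0.0737 0.1476]
```

Call:
arm_command(rows="0.2 26 0 0 0 0 0;0.2 35 0 0 0 0 0;0.2 35 0 0 0 0 0;0.2 35 0 0 0 0 0;0.2 25 0 0 0 0 0", squeeze=40)

```text
time_s: 17.42
position: [0.5281, 0.2285, 0.1421]
tool_rot: [[0.219, 0.976, 0.0], [0.976, -0.219, 0.001], [0.001, 0.0, -1.0]]
ft_force: [0.2, -0.9, 0.2]
grip_width: 0.0679
```

Call:
arm_command(rows="0.2 0 0 0 0 0 0;0.2 0 0 0 0 0 0;0.2 0 0 0 0 0 0")

```text
time_s: 17.67
position: [0.5277, 0.2255, 0.1418]
tool_rot: [[0.22, 0.976, -0.001], [0.976, -0.22, -0.0], [-0.0, -0.0, -1.0]]
ft_force: [-0.9, -0.8, 0.0]
grip_width: 0.0684
```

Run:
```python
from prof import *
p=np.array([.4938,.0734]); a=np.radians(77.2);u=np.array([np.cos(a),np.sin(a)]);v=np.array([-u[1],u[0]])
s=readout.observe(); d=s['position'][:2]-p; print('TCP',1e3*d@u,1e3*d@v,s['position'],yaw(s['tool_rot']),s['grip_width'],s['time_s'])
```

```text
TCP 155.805023146421 0.6267649277317338 [0.5277 0.2255 0.1418] 77.2957694712512 0.06835287968052615 17.6667
```

Call:
arm_command(rows="0.2 0 0.6 20 0 0 0;0.2 0 0 18 0 0 0;0.2 0 0 14 0 0 0;0.2 0 0 7 0 0 0;0.2 0 0 0 0 0 0")

```text
time_s: 18.08
position: [0.528, 0.2246, 0.0818]
tool_rot: [[0.221, 0.975, -0.003], [0.975, -0.221, -0.001], [-0.001, -0.003, -1.0]]
ft_force: [0.3, -0.9, 0.1]
grip_width: 0.0682
```

Call:
arm_command(rows="1 0 0 0 0 0 0;1 0 0 0 0 0 0;1 0 0 0 0 0 0;1 0 0 0 0 0 0;1 0 0 0 0 0 0")

```text
time_s: 18.5
position: [0.5271, 0.2262, 0.0838]
tool_rot: [[0.22, 0.975, -0.003], [0.975, -0.22, 0.001], [0.0, -0.003, -1.0]]
ft_force: [-8.3, 0.6, 0.7]
grip_width: 0.0131
```

Call:
arm_command(rows="1 0 0 0 0 0 0;1 0 0 0 0 0 0;1 0 0 0 0 0 0;1 0 0 0 0 0 0")

```text
time_s: 18.83
position: [0.5271, 0.2262, 0.0837]
tool_rot: [[0.22, 0.976, -0.003], [0.976, -0.22, 0.001], [-0.0, -0.003, -1.0]]
ft_force: [-8.5, 1.7, 8.2]
grip_width: 0.0132
```

Fin gripped (width 13 mm). I relieve the sideways force by 1.1 mm and slide the cover forward.

Call:
arm_command(rows="1 -2 -1.1 0 0 0 0;1 -4 0 0 0 0 0;1 -5 0 0 0 0 0;1 -5 0 0 0 0 0;1 -4 0 0 0 0 0")

```text
time_s: 19.25
position: [0.5226, 0.2071, 0.0838]
tool_rot: [[0.22, 0.975, -0.0], [0.975, -0.22, 0.002], [0.002, -0.0, -1.0]]
ft_force: [-3.6, 5.9, 5.7]
grip_width: 0.0133
```

Call:
arm_command(rows="1 -5 0 0 0 0 0;1 -5 0 0 0 0 0;1 -5 0 0 0 0 0;1 -5 0 0 0 0 0;1 -5 0 0 0 0 0")

```text
time_s: 19.67
position: [0.5171, 0.1828, 0.0838]
tool_rot: [[0.22, 0.975, -0.0], [0.975, -0.22, 0.002], [0.002, -0.001, -1.0]]
ft_force: [-4.8, 5.6, 5.9]
grip_width: 0.0134
```

Call:
arm_command(rows="1 -5 -0.3 -0.4 0 0 0;1 -5 0 0 0 0 0;1 -5 0 0 0 0 0;1 -5 0 0 0 0 0;1 -5 0 0 0 0 0")

```text
time_s: 20.08
position: [0.5114, 0.1582, 0.0838]
tool_rot: [[0.22, 0.975, -0.0], [0.975, -0.22, 0.001], [0.001, -0.001, -1.0]]
ft_force: [-2.8, 4.8, 3.3]
grip_width: 0.0132
```

Call:
arm_command(rows="1 -5 0 0 0 0 0;1 -5 0 0 0 0 0;1 -5 0 0 0 0 0;1 -5 0 0 0 0 0;1 -5 0 0 0 0 0")

```text
time_s: 20.5
position: [0.5058, 0.1338, 0.0838]
tool_rot: [[0.22, 0.975, -0.001], [0.975, -0.22, 0.001], [0.001, -0.001, -1.0]]
ft_force: [-3.0, 5.0, 4.5]
grip_width: 0.0133
```

Call:
arm_command(rows="1 -4 0 0 0 0 0;1 -4 0 0 0 0 0;1 -4 0 0 0 0 0;1 -4 0 0 0 0 0;1 0 0 0 0 0 0")

```text
time_s: 20.92
position: [0.5021, 0.1177, 0.0838]
tool_rot: [[0.22, 0.975, -0.001], [0.975, -0.22, 0.001], [0.0, -0.001, -1.0]]
ft_force: [-4.2, 1.1, 5.2]
grip_width: 0.0135
```

Call:
arm_command(rows="1 -2 0 0 0 0 0;1 -2 0 0 0 0 0;1 -2 0 0 0 0 0;1 -2 0 0 0 0 0;1 -2 0 0 0 0 0")

```text
time_s: 21.33
position: [0.5, 0.1085, 0.0837]
tool_rot: [[0.22, 0.975, -0.001], [0.975, -0.22, 0.001], [0.001, -0.001, -1.0]]
ft_force: [-3.3, 5.0, 4.7]
grip_width: 0.0137
```

Call:
arm_command(rows="1 -1 0 0 0 0 0;1 -1 0 0 0 0 0;1 -1 0 0 0 0 0;1 -1 0 0 0 0 0;1 -1 0 0 0 0 0")

```text
time_s: 21.75
position: [0.4988, 0.1037, 0.0838]
tool_rot: [[0.22, 0.975, -0.001], [0.975, -0.22, 0.001], [0.001, -0.001, -1.0]]
ft_force: [-3.6, 5.2, 5.5]
grip_width: 0.0131
```

Call:
arm_command(rows="1 -1 0 0 0 0 0;1 -1 0 0 0 0 0;1 -1 0 0 0 0 0;1 -1 0 0 0 0 0;1 -1 0 0 0 0 0")

```text
time_s: 22.17
position: [0.4984, 0.1016, 0.0839]
tool_rot: [[0.221, 0.975, 0.001], [0.975, -0.221, 0.007], [0.007, -0.0, -1.0]]
ft_force: [1.9, 30.9, 2.1]
grip_width: 0.0131
```

A hard stop after 128 mm, at 31 N. I relax, release, and retreat to look.

Call:
arm_command(rows="1 1 0 0 0 0 0;1 1 0 0 0 0 0;0.2 0 0 0 0 0 0;0.2 0 0 0 0 0 0;0.2 0 0 0 0 0 0")

```text
time_s: 22.58
position: [0.499, 0.0999, 0.0834]
tool_rot: [[0.22, 0.975, 0.0], [0.975, -0.22, -0.0], [-0.0, 0.001, -1.0]]
ft_force: [0.1, 0.7, -1.5]
grip_width: 0.049
```

Call:
arm_command(rows="0.2 0 0 -5 0 0 0;0.2 0 0 -20 0 0 0;0.2 0 0 -35 0 0 0;0.2 0 0 -35 0 0 0;0.2 0 0 -30 0 0 0")

```text
time_s: 23.0
position: [0.4989, 0.0999, 0.2109]
tool_rot: [[0.22, 0.975, 0.001], [0.975, -0.22, -0.0], [0.0, 0.001, -1.0]]
ft_force: [-0.7, -0.8, 0.2]
grip_width: 0.0681
```

Call:
arm_command(rows="0 -35 0 -10 0 0 0;0 -40 0 0 0 0 0;0 -40 0 0 0 0 0;0 -40 0 0 0 0 0;0 -40 0 0 0 0 0")

```text
time_s: 23.42
position: [0.4551, -0.0918, 0.2189]
tool_rot: [[0.22, 0.976, 0.001], [0.976, -0.22, -0.001], [-0.0, 0.001, -1.0]]
ft_force: [0.4, -1.0, 0.2]
grip_width: 0.0853
```

Call:
arm_command(rows="0 -40 0 0 0 0 0;0 -40 0 0 0 0 0;0 -35 0 0 0 0 0;0 0 0 0 0 0 0;0 0 0 0 0 0 0")

```text
time_s: 23.83
position: [0.43, -0.2039, 0.2185]
tool_rot: [[0.224, 0.975, -0.0], [0.975, -0.224, -0.0], [-0.0, -0.0, -1.0]]
ft_force: [0.1, 0.7, 0.0]
grip_width: 0.0852
```

Run:
```python
from h import *
s=readout.observe();print(s['time_s'],s['position'],s['ft_force'],s['qvel'])
t=snap('top','top5.png')[:,:,::-1][205:325,90:310]; c=snap('scene','scene5.png')[:,:,::-1][225:435,345:595]
t=cv2.resize(np.ascontiguousarray(t),(660,360),interpolation=3)
cv2.imwrite('pics/end_t.png',t)
cv2.imwrite('pics/end.png',np.hstack([cv2.copyMakeBorder(cv2.resize(t,(440,240),interpolation=cv2.INTER_AREA),0,62,0,0,0),cv2.resize(np.ascontiguousarray(c),(360,302),interpolation=3)]))
from prof import *
o=np.array([.4799,.0233])
for f,v,z in(('top5','top',.062),('scene5','scene',.062),('top0','top',.062),('scene0','scene',.062)):
    g=cv2.cvtColor(cv2.imread(f'pics/{f}.png'),cv2.COLOR_BGR2GRAY); xs=np.arange(-40,150,2)
    if f[-1]=='5': print(f,[(int(x),int(q)) for x,q in zip(xs,patch(g,v,o,77.2,xs,range(-12,13,3),z).mean(1)) if x<30])
    else: print(f,[(int(x),int(q)) for x,q in zip(xs,patch(g,v,o,77.2,xs,list(range(-26,-20)),z).mean(1)) if x>95])
```

```text
23.8333 [ 0.43   -0.2039  0.2185] [0.0516 0.6619 0.012 ] [ 3.2932 -0.5961  1.017   0.4256  0.0151  0.7481]
top5 [(-40, 124), (-38, 123), (-36, 122), (-34, 121), (-32, 119), (-30, 118), (-28, 119), (-26, 121), (-24, 142), (-22, 169), (-20, 172), (-18, 167), (-16, 144), (-14, 123), (-12, 123), (-10, 122), (-8, 149), (-6, 210), (-4, 231), (-2, 228), (0, 228), (2, 227), (4, 227), (6, 227), (8, 227), (10, 227), (12, 227), (14, 227), (16, 227), (18, 227), (20, 226), (22, 226), (24, 226), (26, 226), (28, 226)]
scene5 [(-40, 89), (-38, 89), (-36, 89), (-34, 89), (-32, 88), (-30, 87), (-28, 90), (-26, 124), (-24, 176), (-22, 194), (-20, 194), (-18, 194), (-16, 194), (-14, 190), (-12, 183), (-10, 179), (-8, 208), (-6, 241), (-4, 245), (-2, 243), (0, 243), (2, 243), (4, 243), (6, 243), (8, 243), (10, 243), (12, 242), (14, 243), (16, 242), (18, 242), (20, 242), (22, 242), (24, 242), (26, 242), (28, 242)]
top0 [(96, 186), (98, 175), (100, 177), (102, 184), (104, 182), (106, 180), (108, 177), (110, 178), (112, 162), (114, 145), (116, 127), (118, 129), (120, 179), (122, 232), (124, 237), (126, 236), (128, 235), (130, 235), (132, 235), (134, 235), (136, 235), (138, 234), (140, 234), (142, 234), (144, 234), (146, 233), (148, 233)]
scene0 [(96, 110), (98, 84), (100, 81), (102, 81), (104, 76), (106, 130), (108, 222), (110, 234), (112, 226), (114, 227), (116, 226), (118, 224), (120, 231), (122, 242), (124, 242), (126, 241), (128, 241), (130, 241), (132, 241), (134, 241), (136, 241), (138, 241), (140, 241), (142, 241), (144, 241), (146, 241), (148, 240)]
```

View pics/end.png

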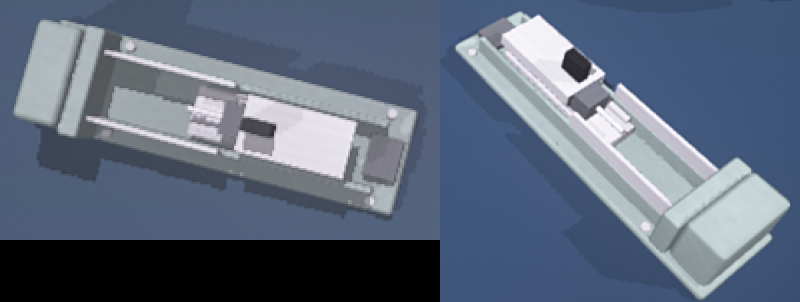

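The pictures show the cover over the strip. Its front edge is 51 mm behind the base's nose edge, against 53 mm expected at the closed stop. The hard 31 N stop came after the cover had passed over the whole strip, so it is home. The arm is clear, and I hand in.

Run:
```python
from h import *
print(env.close_job(), readout.observe()['time_s'])
```

```text
the job is handed in; nothing more can be done
the job is handed in; nothing more can be done
```

The strip is loaded and the cover is closed over it. I handed the job in at about 24 s of the 58 s allowed; it reported no verdict.

**What I did:** I picked the middle strip, which measured about 34 x 89 mm, and held it level over the lip. I found the follower by force and pushed it back about 33 mm, with no more than about 7.5 N at the wrist. I lowered the strip to the channel floor and met the floor with the underside at 30 mm, as expected. Then I slid the cover by its fin to a hard stop at 31 N, released it and moved the arm clear.

**Last checks:**
- **Strip:** After release, its top corners matched the predicted pixels for lying flat to within about 1–3 px. Once covered, it can no longer be seen.
- **Cover:** The front edge is about 51 mm behind the base's nose edge in the top view, where 53 mm is expected when closed.
- **Robot, jar and bowl:** The arm ended well clear of everything. I did not go near the jar or bowl, and did not re-measure them.

**What disagreed:**
- The two cameras differed by about 4 mm across the channel. I aligned the strip to the channel in the scene view.
- Follower contact came about 2 mm earlier than the images suggested, so I trusted the force.
- The cover travelled about 128 mm, not 135. The base outline suggests it began about 7–8 mm forward of its parked position, and the nose distance and hard stop support that. The base's rear edge gives a distance about 2 mm short of the closed value.

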